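# Balance a gear wheel with ring weights

## Task

Weigh the gear wheel on the blue balance: thread ring weights from the wooden board over the balance's upright post, lowering each one gently all the way down before letting go, until the beam stays level with the red pointer in the green band. The post stands off-centre, so feel for it and never lean hard on it; do not touch the gear wheel or its pan, leave unused weights lying on the board and do not disturb the other things on the desk.

Things in the scene. Friction and masses are not known exactly. Their poses are not given: they have to be found in the camera images.
- balance: Blue two-pan balance fixed to the desk, base 110 x 250 mm; origin at the centre of its underside, z up, y along the beam to the weight side (+y); the gear wheel is on the -y side. A white dial with a green band stands over the middle, up to 170 mm high; the red pointer moves across it. Both pans stay upright and only rise and fall; where on a pan a load sits does not matter.
- beam (a joint): Beam tilt, rad: 0 = gear side fully down (the start), 0.10 = level, 0.20 = weight side fully down; 0.1 rad is 13 mm at the pans. Green band: 0.10 +- 0.045. Each 10 g of difference tilts the free beam about 0.013 rad from level (beyond 75 g it lies on a stop); it settles in about 1 s. Pushed down, the weight side yields softly (1 to 3 N at the start) up to its stop, then is rigid.
- weight_carrier: Weight side of the balance, rises and falls with the beam; origin on its vertical axis, on top of its black plate; axes as the balance's. On the plate lies an orange round foot, 40 mm in diameter, 4 mm thick, centred on this axis, on which the weights come to rest. The foot turns stiffly (0.025 N m) about the axis and carries the post.
- post_ring (a point): Point on the weight carrier's axis at the height of the post's top, 54 mm above the carrier's origin. The dark steel post (8 mm in diameter, 50 mm tall above the foot) stands 7 mm OFF this axis, in a direction that varies and is not measured: see it or feel for it round this 7 mm circle. A ring on the post's top pushes the beam down; it springs back when the hole drops over the post.
- part_pan: Steel pan 104 mm in diameter on the other side of the balance, carrying the gear wheel on a 12 mm spigot; origin at the centre of its upper face.
- gear_mid (a point): Aluminium gear wheel 82 mm in diameter over its teeth, 14 mm high, lying on the pan; point at its centre, half-way up. Its mass is unknown, between 140 and 222 g. It is not to be touched.
- weight_board: Wooden board 160 x 160 x 14 mm fixed to the desk, on which the four weights stand; origin at the centre of its underside.
- w100_mid (a point): Brass ring weight of 100 g: a plain disc 32 mm in diameter and 18 mm high with an 11.4 mm through hole, standing on its flat face with the hole upright; this point is at its centre, half-way up. z along the hole.
- w50a_mid (a point): Steel ring weight of 50 g: a plain disc 32 mm in diameter and 9 mm high with an 11.4 mm through hole, standing on its flat face with the hole upright; this point is at its centre, half-way up. z along the hole.
- w50b_mid (a point): Steel ring weight of 50 g: a plain disc 32 mm in diameter and 9 mm high with an 11.4 mm through hole, standing on its flat face with the hole upright; this point is at its centre, half-way up. z along the hole.
- w50c_mid (a point): Steel ring weight of 50 g: a plain disc 32 mm in diameter and 9 mm high with an 11.4 mm through hole, standing on its flat face with the hole upright; this point is at its centre, half-way up. z along the hole.
- mug: Bystander: white mug, 80 mm wide, 90 mm high, centre of its underside
- pen_box: Bystander: wooden pen box 80 x 80 x 100 mm with pens to 150 mm, centre of its underside
- stapler: Bystander: black stapler 140 x 36 x 45 mm, centre of its underside
- drive: Bystander: orange disk drive 80 x 120 x 18 mm, centre of its underside
- notes: Bystander: yellow note pad 76 x 76 x 12 mm, centre of its underside
- mouse: Bystander: black computer mouse 62 mm across, 34 mm high, centre of its underside
Mind the look-alikes: they are no part of the job. Leave any pink or purple look-alike of the part that bears w50a_mid alone.

How it is judged:
At the end, for the whole second after the job is handed in: The beam rests level within 0.045 rad (joint beam 0.055 to 0.145: pointer in the green band); each weight is threaded on the post (centre within 10.5 mm of the carrier's axis, 4 to 50 mm above its origin) or lies flat on the board; the gear wheel lies on its pan (value of joint beam between 0.055 and 0.145 rad and velocity of joint beam between -0.03 and 0.03 rad/s and ((horizontal distance between w100_mid and weight_carrier below 0.0105 m and z of w100_mid in the frame of weight_carrier between 0.004 and 0.05 m) or (horizontal distance between w100_mid and weight_board below 0.095 m and height (world z) of w100_mid between 0.015 and 0.028 m and angle between w100_mid's own z axis and vertical below 0.15 rad)) and ((horizontal distance between w50a_mid and weight_carrier below 0.0105 m and z of w50a_mid in the frame of weight_carrier between 0.004 and 0.05 m) or (horizontal distance between w50a_mid and weight_board below 0.095 m and height (world z) of w50a_mid between 0.015 and 0.028 m and angle between w50a_mid's own z axis and vertical below 0.15 rad)) and ((horizontal distance between w50b_mid and weight_carrier below 0.0105 m and z of w50b_mid in the frame of weight_carrier between 0.004 and 0.05 m) or (horizontal distance between w50b_mid and weight_board below 0.095 m and height (world z) of w50b_mid between 0.015 and 0.028 m and angle between w50b_mid's own z axis and vertical below 0.15 rad)) and ((horizontal distance between w50c_mid and weight_carrier below 0.0105 m and z of w50c_mid in the frame of weight_carrier between 0.004 and 0.05 m) or (horizontal distance between w50c_mid and weight_board below 0.095 m and height (world z) of w50c_mid between 0.015 and 0.028 m and angle between w50c_mid's own z axis and vertical below 0.15 rad)) and horizontal distance between gear_mid and part_pan below 0.012 m and z of gear_mid in the frame of part_pan below 0.012 m); the robot touches nothing.
It fails at once if the weight side of the balance (plate, foot, post) is loaded with more than 15 N by anything (contact force between weight_carrier and anything else above 15 N).
It fails at once if the robot touches the gear wheel or its pan (contact force between any of the fingers, the arm and gear above 0.3 N or contact force between any of the fingers, the arm and part_pan above 0.3 N).
It fails at once if a bystander (mug, pen box, stapler, drive, notes, mouse) is moved by more than 20 mm (distance of any of mug, pen_box, stapler, drive, notes, mouse from where it was at the start of the episode above 0.02 m).
It fails at once if a weight is let go too high and drops down the post (free of the fingers at over 0.3 m/s, as after a 5 mm fall) ((linear speed of w100 above 0.3 m/s and contact force between the fingers and w100 below 0.1 N and horizontal distance between w100_mid and weight_carrier below 0.0105 m and z of w100_mid in the frame of weight_carrier above 0 m) or (linear speed of w50a above 0.3 m/s and contact force between the fingers and w50a below 0.1 N and horizontal distance between w50a_mid and weight_carrier below 0.0105 m and z of w50a_mid in the frame of weight_carrier above 0 m) or (linear speed of w50b above 0.3 m/s and contact force between the fingers and w50b below 0.1 N and horizontal distance between w50b_mid and weight_carrier below 0.0105 m and z of w50b_mid in the frame of weight_carrier above 0 m) or (linear speed of w50c above 0.3 m/s and contact force between the fingers and w50c below 0.1 N and horizontal distance between w50c_mid and weight_carrier below 0.0105 m and z of w50c_mid in the frame of weight_carrier above 0 m)).
It also fails if it takes over 72 s, if anything falls off the work surface, if the arm or the gripper's body presses on something with over 40 N, if the wrist force passes 120 N, or if a joint passes its speed limit or range.

## Robot

A 7-joint arm with a two-finger parallel gripper is mounted at the origin on the work surface. World frame = base frame: x ahead of the robot, y to its left, z up, the work surface at z = 0. Lengths are in m, angles in rad, forces in N, time in s.
With the tool pointing down it reaches from about 0.425 to 0.825 m from the base axis. Payload 3.6 kg.
Tool frame: the origin (TCP) lies at the very end of the fingers, on their centre line; the grasp point (between the pads) lies 19 mm behind it; y points along the fingers, x is the direction in which the jaws open and shut, and the axes are right-handed (so a half turn about y gives the same grasp; the last joint's range is limited). The gripper opens to 93 mm and grips with 3 to 60 N. Pads are 15 mm wide; open, the fingers measure 128 mm over their backs; the gripper's body (75 mm by 188 mm) begins 65 mm behind the grasp point.
Start: joints at [1.177, 0.615, -0.013, 1.423, 0.008, 1.103, -0.04], TCP at [0.234, -0.606, 0.219] pointing down, gripper open.
Joint ranges: [-3.12, 3.12], [-0.3, 2.06], [-1.34, 1.32], [0.26, 2.42], [-1.36, 4.5], [0.01, 1.98], [-2.84, 2.84]. Speed limits (rad/s): [2.79, 2.79, 3.14, 3.14, 3.14, 3.14, 3.14].

## Interface

Orientations are given as a unit quaternion [x, y, z, w].
In Python, from bench import readout, cams, bot gives the robot as it stands.
- The arm moves only by the shell command python3 -m crank 'ROWS'. ROWS is JSON, a list of rows, each a list of 5 numbers: the opening, from 0 (shut) to 1 (fully open), then the shift along the tool's x, y, z in units of 50 mm (1.0 is 50 mm), then the turn about the tool's y in units of 8 degrees (1.0 is 8 degrees). A call has 1 to 20 rows; each row is the pose to reach, as a shift and turn from the pose measured when the call began, along the tool's axes at that moment; what a row does not reach only later rows make up. A row lasts 1/10 s, in which the tool goes at most 50 mm and 8.59 degrees, less where a joint would pass 70% of its speed; a pose out of reach is approached as far as the arm can. A call with a gripper value outside its range is refused whole. The fingers move at their own pace and stop on an object; the grip force is fixed at half the most. Time passes only in rows, so rows that repeat a pose let the fingers close. It gives the time, the measured TCP pose, the force and the opening at its end, in the units of the state.
- readout.get_state(): the state, without advancing time (a new reading comes with each control period).
- cams.get_image(name): name is "side" or "top"; returns a dict with "pixels" (420x560x3 uint8, red, green, blue), "K" (3x3 intrinsics, pixels), "T" (4x4, takes a point from camera to world coordinates). Camera axes: x right, y up, looking along -z (the intrinsics and any distortion apply to the point x, -y, -z); pixel columns grow to the right and rows downward; lengths in m; the calibration is good to about 2 mm. A picture is of the moment at which its call begins. There is no depth.
- bot.finish_job(): hands the job in, once; it reports no verdict.
The state is a dict: "clock": time; "joints": joint angles; "joint_velocities": joint speeds; "tau": joint torques, N m; "eef_pos": TCP position; "eef_rot": TCP orientation; "contact_force": force on the tool from outside, world axes, zero at the start; "torque": the same for the moment, N m; "gripper_width": opening from 0.0 (shut) to 1.0 (fully open).
Only numpy, scipy, OpenCV 4.12 (cv2) and the standard library are available. Lean on these libraries where they do the work, as an engineer would, in place of code of your own. Each camera call takes 0.05 s, during which the arm holds its last target. There are 200 camera calls.

## Working session

There is one attempt and no reset: what is moved stays moved. The work goes in short steps, Python scripts to look and compute and a shell command to move; the robot and the scene stay as the last step left them, time stands still between calls to the robot, and variables do not carry over. Pictures are saved under pics/ and viewed, about 8 in all and at most 12, crops included, and the job is handed in when it is done.

```bash
ls; mkdir -p pics; python3 - <<'E'
from bench import readout,cams
import cv2,json
s=readout.get_state(); print({k:(v if not hasattr(v,'tolist') else v.tolist()) for k,v in s.items()})
for n in ("top","side"):
    d=cams.get_image(n); cv2.imwrite(f"pics/{n}0.png",d["pixels"][:,:,::-1]); print(n,d["K"],d["T"],[k for k in d])
E
```

```text
pics
{'clock': 0.0, 'joints': [1.1765221082515682, 0.6158916590378353, -0.01261499926956931, 1.4248385785610187, 0.008114960309573298, 1.1033763553333933, -0.040441819873843654], 'joint_velocities': [-0.0004618293250377114, 0.0016092261895991242, -0.001406262612961479, -0.0013822966470034568, -0.0010004068615162476, 8.628080026407648e-05, -0.0008203185579874027], 'tau': [0.0001752411753841443, -45.89238166809082, 0.20887560211122036, -16.57385230064392, -0.061153178103268147, 0.020465439883992076, 0.00022395804080588277], 'eef_pos': [0.23343242020775326, -0.6058245512866135, 0.21751903283790244], 'eef_rot': [-0.5825231076747224, 0.40086241206230006, -0.3994073834109947, 0.5834808460415485], 'contact_force': [0.05834173182275805, -0.5881731472991323, 0.5545401891261328], 'torque': [-0.0056312691246460655, -0.027375048968695585, 0.03150303542621057], 'gripper_width': 1.0026891595967071}
top [[380.95690877   0.         283.32904989]
 [  0.         380.95690877 209.64537917]
 [  0.           0.           1.        ]] [[ 0.00298096  0.98110051 -0.19347586  0.44200701]
 [-0.99997764  0.00408272  0.00529609 -0.05428386]
 [ 0.00598591  0.19345575  0.98109074  0.94516511]
 [ 0.          0.          0.          1.        ]] ['pixels', 'K', 'T']
side [[446.88554449   0.         280.86971378]
 [  0.         446.88554449 212.29342963]
 [  0.           0.           1.        ]] [[-0.76530697  0.39476812 -0.50839293  0.02266462]
 [-0.64348799 -0.45069613  0.61870527  0.6400301 ]
 [ 0.01511439  0.8006442   0.59894943  0.79267837]
 [ 0.          0.          0.          1.        ]] ['pixels', 'K', 'T']
```

View pics/top0.png

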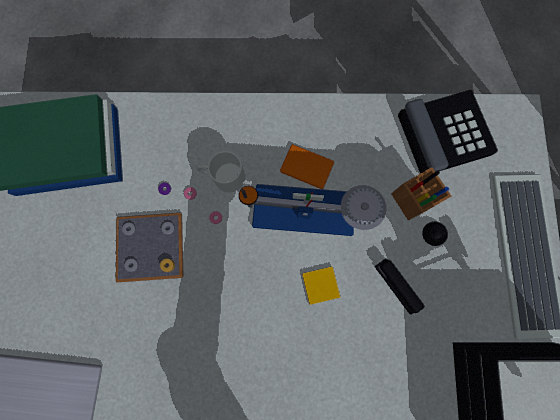

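View pics/side0.png

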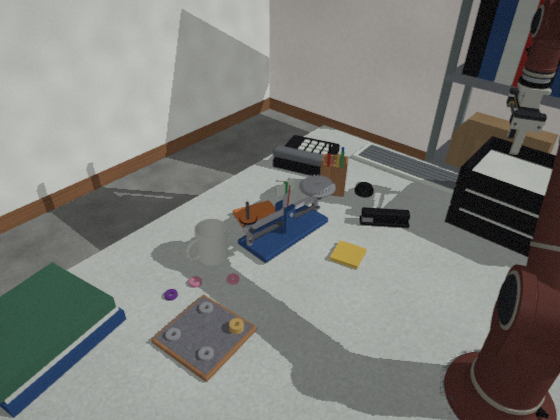

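The top view shows the board centred near (149,247), with steel rings at (129,228), (168,228) and (131,265) and the brass ring at (167,265). The carrier is near (248,196), the gear near (363,207) and the mug near (225,170). The side view has the carrier at about (248,212). Next I'll enlarge the crops.

```bash
cat > h.py <<'E'
import numpy as np,cv2
from bench import readout,cams
from scipy.spatial.transform import Rotation as R
CAL={"top":(np.array([[380.95690877,0,283.32904989],[0,380.95690877,209.64537917],[0,0,1]]),np.array([[0.00298096,0.98110051,-0.19347586,0.44200701],[-0.99997764,0.00408272,0.00529609,-0.05428386],[0.00598591,0.19345575,0.98109074,0.94516511],[0,0,0,1]])),
"side":(np.array([[446.88554449,0,280.86971378],[0,446.88554449,212.29342963],[0,0,1]]),np.array([[-0.76530697,0.39476812,-0.50839293,0.02266462],[-0.64348799,-0.45069613,0.61870527,0.6400301],[0.01511439,0.8006442,0.59894943,0.79267837],[0,0,0,1]]))}
def ray(n,u,v):
    K,T=CAL[n]; d=np.linalg.inv(K)@[u,v,1]; d=T[:3,:3]@(d*[1,-1,-1]); return T[:3,3],d
def onz(n,u,v,z):
    o,d=ray(n,u,v); return o+d*(z-o[2])/d[2]
def proj(n,p):
    K,T=CAL[n]; c=T[:3,:3].T@(np.asarray(p)-T[:3,3]); c=c*[1,-1,-1]; q=K@c; return q[:2]/q[2]
def tri(a,b):
    (o1,d1),(o2,d2)=ray("top",*a),ray("side",*b)
    s=np.linalg.lstsq(np.c_[d1,-d2],o2-o1,rcond=None)[0]; p,q=o1+s[0]*d1,o2+s[1]*d2
    return (p+q)/2,np.linalg.norm(p-q)
def crop(img,u0,v0,w,h,s):
    c=cv2.resize(img[v0:v0+h,u0:u0+w],None,fx=s,fy=s,interpolation=cv2.INTER_CUBIC)
    for i in range(0,w,10): cv2.putText(c,str(u0+i),(i*s,8),0,.3,(0,255,255),1); cv2.line(c,(i*s,10),(i*s,14),(0,255,255),1)
    for i in range(0,h,10): cv2.putText(c,str(v0+i),(0,i*s+4),0,.3,(0,255,255),1)
    return c
def fit(c,W,H):
    o=np.zeros((H,W,3),np.uint8); o[:min(H,c.shape[0]),:min(W,c.shape[1])]=c[:H,:W]; return o
E
python3 - <<'E'
from h import *
t=cv2.imread("pics/top0.png"); s=cv2.imread("pics/side0.png")
a=crop(t,110,205,80,80,5); b=crop(t,230,170,80,60,5)
c=crop(s,150,290,110,85,3); d=crop(s,235,195,80,60,5)
cv2.imwrite("pics/c1.png",np.vstack([np.hstack([fit(a,400,300),fit(b,400,300)]),np.hstack([fit(crop(t,110,245,80,45,5),400,300),fit(d,400,300)])]))
E
```

```text
(no output)
```

View pics/c1.png

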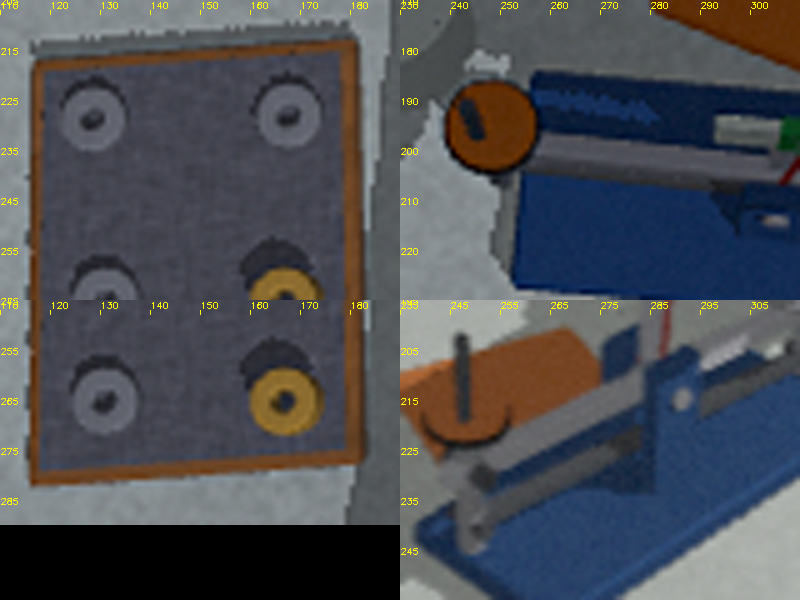

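The enlarged crops put the ring tops in the top image at (128.2,228.2), (167.4,227.6), (130.4,264.6) and brass (166.8,265.0). The foot centre is near (248,194.8), and the post runs from (245.6,197) at its base to (242.4,190) at its top. In the side image the post runs from (246.8,201.6) down to (247.4,218.6).

```bash
python3 - <<'E'
from h import *
np.set_printoptions(precision=4,suppress=True)
for n,p,z in [("a",(128.2,228.2),.023),("b",(167.4,227.6),.023),("c",(130.4,264.6),.023),("br",(166.8,265.0),.032)]: print(n,onz("top",*p,z))
print("board corners",[onz("top",*p,.014) for p in [(117.5,217.5),(181,213),(182,276.5),(116,281.5)]])
t,e=tri((242.4,190.3),(246.8,202)); print("post top",t,e)
b,e=tri((245.6,197),(247.4,218.6)); print("post base",b,e)
for z in (.08,.085,.09,.095,.1): print("foot ctr",z,onz("top",248.,194.8,z), proj("side",onz("top",248.,194.8,z)))
for z in (.085,.09,.095,.1): print(z, "width mm of foot", np.linalg.norm(onz("top",239.3,194.8,z)-onz("top",257,194.8,z)), )
print("base corners",[onz("top",*p,.02) for p in [(256.5,184.5),(353,194),(352,235),(253,227)]])
print("gear",onz("top",363,207,.12)); print("mug",onz("top",225,170,.09),"dial")
s=readout.get_state(); print(R.from_quat(s["eef_rot"]).as_matrix())
E
```

```text
a [0.5762 0.3188 0.023 ]
b [0.578  0.2235 0.023 ]
c [0.4883 0.3064 0.023 ]
br [0.4872 0.2167 0.032 ]
board corners [array([0.6041, 0.351 , 0.014 ]), array([0.6161, 0.1948, 0.014 ]), array([0.4608, 0.1838, 0.014 ]), array([0.4485, 0.3411, 0.014 ])]
post top [0.6333 0.0261 0.1768] 0.0017882469189955702
post base [0.6322 0.025  0.1264] 0.0016438806413570186
foot ctr 0.08 [0.6476 0.0235 0.08  ] [244.2425 230.5719]
foot ctr 0.085 [0.6464 0.0231 0.085 ] [244.6413 229.1384]
foot ctr 0.09 [0.6452 0.0226 0.09  ] [245.0425 227.6965]
foot ctr 0.095 [0.644  0.0222 0.095 ] [245.4461 226.246 ]
foot ctr 0.1 [0.6428 0.0217 0.1   ] [245.852  224.7868]
0.085 width mm of foot 0.04100485419189742
0.09 width mm of foot 0.040766499638131025
0.095 width mm of foot 0.04052814508436459
0.1 width mm of foot 0.04028979053059819
base corners [array([0.6884, 0.0082, 0.02  ]), array([ 0.665 , -0.2332,  0.02  ]), array([ 0.5619, -0.2274,  0.02  ]), array([0.5808, 0.015 , 0.02  ])]
gear [ 0.6114 -0.2351  0.12  ]
mug [0.7044 0.0775 0.09  ] dial
[[ 0.3597 -0.0008  0.9331]
 [-0.9331  0.0021  0.3597]
 [-0.0022 -1.     -0.    ]]
```

```bash
python3 -m crank '[[0.7,-13.53,2,10.65,-8.61],[0.7,-13.53,2,10.65,-8.61],[0.7,-13.53,2,10.65,-8.61],[0.7,-13.53,2,10.65,-8.61],[0.7,-13.53,2,10.65,-8.61],[0.7,-13.53,2,10.65,-8.61],[0.7,-13.53,2,10.65,-8.61],[0.7,-13.53,2,10.65,-8.61],[0.7,-13.53,2,10.65,-8.61],[0.7,-13.53,2,10.65,-8.61],[0.7,-13.53,2,10.65,-8.61],[0.7,-13.53,2,10.65,-8.61],[0.7,-13.53,2,10.65,-8.61],[0.7,-13.53,2,10.65,-8.61],[0.7,-13.53,2,10.65,-8.61],[0.7,-13.53,2,10.65,-8.61],[0.7,-13.53,2,10.65,-8.61],[0.7,-13.53,2,10.65,-8.61],[0.7,-13.53,2,10.65,-8.61]]'
cat > st.py <<'E'
from h import *
s=readout.get_state(); r=R.from_quat(s["eef_rot"]).as_matrix()
np.set_printoptions(precision=4,suppress=True)
print("t",round(s["clock"],2),"p",np.array(s["eef_pos"]),"yaw",np.degrees(np.arctan2(r[1,0],r[0,0])).round(2),"tilt y",r[:,1],"F",np.array(s["contact_force"]).round(2),"w",round(s["gripper_width"],3))
E
python3 st.py
```

```text
clock: 2.0
eef_pos: [0.4865, 0.2203, 0.1185]
eef_rot: [-0.706, -0.001, 0.002, 0.708]
contact_force: [-1.4, -0.9, -0.1]
gripper_width: 0.7
t 2.0 p [0.4865 0.2203 0.1185] yaw 0.25 tilt y [-0.0016  0.0037 -1.    ] F [-1.38 -0.92 -0.13] w 0.7
```

```bash
python3 -m crank '[[0.7,0.01,0.8,-0.07,0.03],[0.7,0.01,1.5,-0.07,0.03],[0.7,0.01,1.5,-0.07,0.03]]'
python3 st.py; python3 - <<'E'
from h import *
t=cams.get_image("top")["pixels"][:,:,::-1]; s=cams.get_image("side")["pixels"][:,:,::-1]
cv2.imwrite("pics/c2.png",np.hstack([fit(crop(t,110,205,80,80,5),400,400),fit(crop(s,190,280,80,80,5),400,400)]))
p=np.array(readout.get_state()["eef_pos"]); print(proj("side",p),proj("top",p),proj("side",[.487,.2167,.032]))
E
```

```text
clock: 2.3
eef_pos: [0.4836, 0.2121, 0.0399]
eef_rot: [0.708, -0.005, -0.003, -0.706]
contact_force: [-0.4, -0.3, 0.4]
gripper_width: 0.699
t 2.3 p [0.4836 0.2121 0.0399] yaw -0.16 tilt y [-0.0109 -0.0033 -0.9999] F [-0.4  -0.29  0.41] w 0.699
[236.99463169 318.33317451] [166.02150507 264.90868854] [236.60783734 322.39210346]
```

View pics/c2.png

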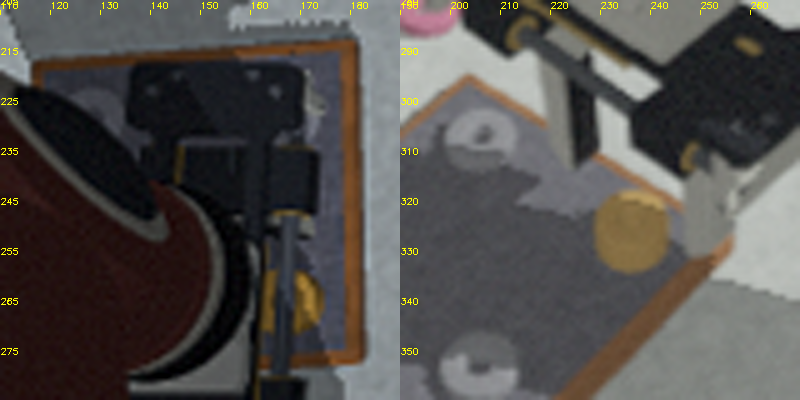

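The top crop shows the gripper over the brass ring at (167,265). The side crop shows the ring body at (236,326), between fingertips at about (225,312) and (251,330). That's well centred, so I'll descend and grip.

```bash
python3 -m crank '[[0.7,0.06,0,0.08,0],[0.7,0.06,0.2,0.08,0],[0.7,0.06,0.46,0.08,0],[0.7,0.06,0.46,0.08,0]]'
python3 st.py
```

```text
clock: 2.8
eef_pos: [0.4887, 0.2183, 0.0194]
eef_rot: [-0.707, 0.003, 0.001, 0.707]
contact_force: [-0.6, -0.2, -0.2]
gripper_width: 0.704
t 2.8 p [0.4887 0.2183 0.0194] yaw -0.12 tilt y [-0.0054  0.0003 -1.    ] F [-0.64 -0.23 -0.25] w 0.704
```

```bash
python3 - <<'E'
from h import *
for i in range(3): cams.get_image("top"); s=readout.get_state(); print(s["clock"],np.round(s["eef_pos"],4),np.round(s["contact_force"],2))
E
```

```text
2.85 [0.4889 0.2186 0.0199] [ 0.65 -0.07 -0.86]
2.9 [0.4893 0.2189 0.0203] [0.02 0.73 1.28]
2.95 [0.4896 0.2191 0.0206] [ 0.22  0.23 -0.33]
```

```bash
python3 -m crank '[[0.7,-0.03,0.08,-0.05,0],[0.7,-0.03,0.08,-0.05,0],[0.2,-0.03,0.08,-0.05,0],[0.2,-0.03,0.08,-0.05,0],[0.2,-0.03,0.08,-0.05,0]]'
python3 st.py
```

```text
clock: 3.45
eef_pos: [0.4881, 0.2167, 0.0167]
eef_rot: [-0.706, 0.002, 0.0, 0.708]
contact_force: [-0.7, 0.2, 0.0]
gripper_width: 0.49
t 3.45 p [0.4881 0.2167 0.0167] yaw -0.11 tilt y [-0.003  0.002 -1.   ] F [-0.66  0.17  0.04] w 0.49
```

```bash
python3 -m crank '[[0.2,0,0,0,0],[0.2,0,0,0,0],[0.2,0,0,0,0],[0.2,0,0,0,0],[0.2,0,0,0,0],[0.2,0,-1,0,0],[0.2,0,-2,0,0],[0.2,0,-3,0,0],[0.2,0,-3.7,0,0]]'
python3 st.py
```

```text
clock: 4.35
eef_pos: [0.4893, 0.2167, 0.2049]
eef_rot: [-0.706, 0.001, -0.001, 0.708]
contact_force: [1.0, 0.0, -0.9]
gripper_width: 0.325
t 4.35 p [0.4893 0.2167 0.2049] yaw -0.11 tilt y [ 0.0001  0.0036 -1.    ] F [ 0.97  0.05 -0.94] w 0.325
```

```bash
python3 -m crank '[[0.2,0.6,0,-0.8,0],[0.2,1.2,0,-1.6,0],[0.2,1.8,0,-2.4,0],[0.2,2.4,0,-3.2,0],[0.2,2.86,0.1,-3.83,0],[0.2,2.86,0.1,-3.83,0],[0.2,2.86,0.1,-3.83,0],[0.2,2.86,0.1,-3.83,0],[0.2,2.86,0.1,-3.83,0]]'
python3 st.py; python3 - <<'E'
from h import *
S=[];s=[]
for i in range(3): s.append(cams.get_image("side")["pixels"][:,:,::-1].astype(float)); q=readout.get_state(); print(np.round(q["eef_pos"],4),np.round(q["contact_force"],2))
t=cams.get_image("top")["pixels"][:,:,::-1]
cv2.imwrite("pics/c3.png",np.hstack([fit(crop(t,220,165,50,50,8),400,480),fit(crop(np.mean(s,0).astype(np.uint8),222,175,50,60,8),400,480)]))
p=np.array(readout.get_state()["eef_pos"]); print(proj("side",p),proj("top",p))
E
```

```text
clock: 5.25
eef_pos: [0.6311, 0.0274, 0.1995]
eef_rot: [-0.705, -0.001, 0.001, 0.709]
contact_force: [-0.7, 0.1, -0.2]
gripper_width: 0.329
t 5.25 p [0.6311 0.0274 0.1995] yaw 0.1 tilt y [-0.0002  0.0047 -1.    ] F [-0.68  0.07 -0.17] w 0.329
[0.6313 0.0271 0.1996] [ 0.57 -0.32 -0.9 ]
[0.6314 0.0267 0.1996] [-1.21  0.44 -0.98]
[0.6316 0.0263 0.1995] [-0.77  0.22 -1.2 ]
[246.68684821 194.21154449] [241.57028153 188.72129682]
```

View pics/c3.png

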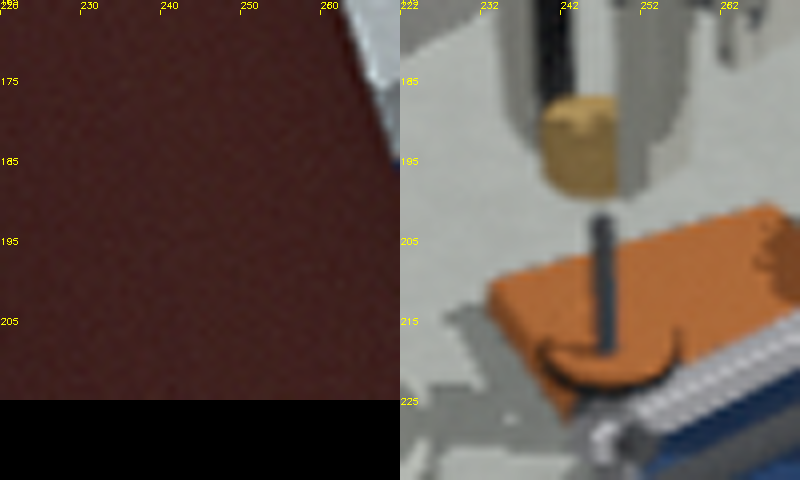

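The side crop shows the brass ring centred at about (246,191). Its axis is within about 0.5 px of the post line, whose top is at (246.8,201.6). Next I'll lower slowly and feel for contact.

```bash
cat > f.py <<'E'
from h import *
import sys
F=[];P=[]
for i in range(int(sys.argv[1]) if len(sys.argv)>1 else 5):
    cams.get_image("top"); s=readout.get_state(); F.append(s["contact_force"]);P.append(s["eef_pos"])
np.set_printoptions(precision=4,suppress=True); print("t",round(s["clock"],2),"F",np.mean(F,0).round(2),"Fz",np.array(F)[:,2].round(1),"P",P[-1] if 0 else np.round(P[-1],4),"w",round(s["gripper_width"],3))
E
python3 f.py 4
python3 -m crank '[[0.2,0.01,0.15,-0.02,0],[0.2,0.02,0.35,-0.02,0],[0.2,0.02,0.47,-0.02,0],[0.2,0.02,0.6,-0.02,0],[0.2,0.02,0.6,-0.02,0]]'
python3 f.py 5
```

```text
t 5.65 F [-0.44 -0.06 -0.7 ] Fz [-0.5 -0.5 -1.1 -0.8] P [0.6319 0.0252 0.1993] w 0.328
clock: 6.15
eef_pos: [0.632, 0.0241, 0.1677]
eef_rot: [-0.706, 0.001, 0.0, 0.708]
contact_force: [0.7, 0.1, -0.6]
gripper_width: 0.327
t 6.4 F [ 0.1  -0.27 -1.3 ] Fz [-1.4 -1.9 -1.5 -0.9 -0.8] P [0.6332 0.0244 0.1697] w 0.332
```

```bash
python3 -m crank '[[0.2,-0.01,0.1,0.01,0],[0.2,-0.01,0.2,0.01,0],[0.2,-0.01,0.2,0.01,0]]'
python3 f.py 4
```

```text
clock: 6.7
eef_pos: [0.632, 0.0248, 0.1587]
eef_rot: [-0.706, 0.001, -0.0, 0.708]
contact_force: [-0.1, 0.8, -0.4]
gripper_width: 0.327
t 6.9 F [-0.04 -0.15 -0.56] Fz [-0.3 -1.4 -0.7  0.2] P [0.6328 0.0249 0.1598] w 0.334
```

```bash
python3 - <<'E'
from h import *
s=cams.get_image("side")["pixels"][:,:,::-1]
cv2.imwrite("pics/c4.png",crop(s,222,175,90,60,8))
E
```

```text
(no output)
```

View pics/c4.png

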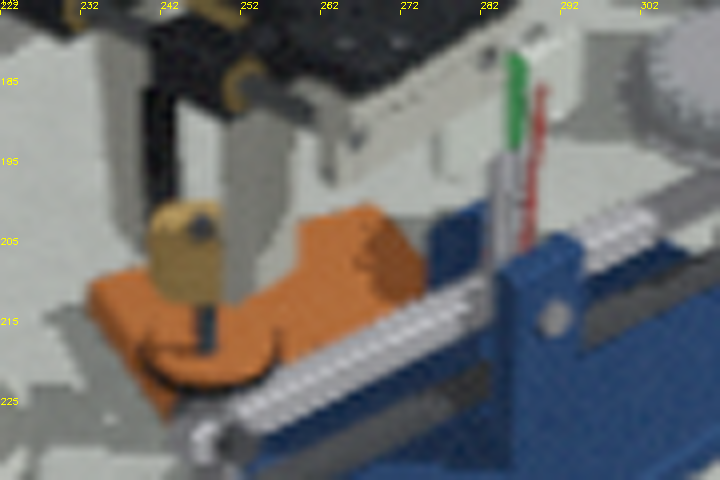

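The ring is threaded: the post's tip shows in the hole at (247,203), with the post visible below it and the foot still at its starting height. I'll lower it to the foot.

```bash
python3 -m crank '[[0.2,0,0.15,0,0],[0.2,0,0.3,0,0],[0.2,0,0.45,0,0],[0.2,0,0.6,0,0],[0.2,0,0.66,0,0],[0.2,0,0.66,0,0]]'
python3 f.py 5
```

```text
clock: 7.55
eef_pos: [0.6324, 0.025, 0.1262]
eef_rot: [-0.706, 0.001, -0.0, 0.708]
contact_force: [-0.7, 0.8, 0.0]
gripper_width: 0.327
t 7.8 F [-0.56 -0.13  0.2 ] Fz [-0.3  0.5  0.4  0.2  0.2] P [0.633  0.0251 0.1273] w 0.331
```

```bash
python3 -m crank '[[0.2,0,0.05,0,0],[0.2,0,0.05,0,0],[0.5,0,0.05,0,0],[0.5,0,0.05,0,0],[0.5,0,0.05,0,0],[0.5,0,0.05,0,0],[0.5,0,0,0,0],[0.5,0,-0.5,0,0],[0.5,0,-1.2,0,0],[0.5,0,-2,0,0]]'
python3 f.py 1
```

```text
clock: 8.8
eef_pos: [0.632, 0.0245, 0.2275]
eef_rot: [-0.706, 0.001, -0.0, 0.708]
contact_force: [0.3, 0.3, 0.2]
gripper_width: 0.501
t 8.85 F [1.33 2.05 3.56] Fz [3.6] P [0.6365 0.0256 0.2362] w 0.502
```

```bash
python3 f.py 2; python3 -m crank '[[0.7,-0.3,0,1,0],[0.7,-0.6,0,2,0],[0.7,-0.9,0,3,0],[0.7,-1.15,0.6,3.96,0],[0.7,-1.15,1.5,3.96,0],[0.7,-1.15,2.5,3.96,0],[0.7,-1.15,3.5,3.96,0],[0.7,-1.15,3.6,3.96,0],[0.7,-1.15,3.6,3.96,0]]'
python3 f.py 3; python3 - <<'E'
from h import *
s=cams.get_image("side")["pixels"][:,:,::-1]
cv2.imwrite("pics/c5.png",np.hstack([crop(s,180,275,60,60,6),crop(s,232,165,70,60,6)]))
p=np.array(readout.get_state()["eef_pos"]); print(proj("side",p),proj("side",[.578,.2235,.023]))
E
```

```text
t 8.95 F [-0.19 -0.38 -0.6 ] Fz [-0.6 -0.6] P [0.6348 0.0253 0.2309] w 0.502
clock: 9.85
eef_pos: [0.578, 0.2235, 0.0495]
eef_rot: [-0.706, -0.001, -0.002, 0.708]
contact_force: [0.9, -0.3, 0.9]
gripper_width: 0.7
t 10.0 F [ 0.16  0.59 -0.06] Fz [-0.3 -0.3  0.4] P [0.5812 0.2251 0.054 ] w 0.703
[202.84953212 295.82951788] [205.6014139 305.721398 ]
```

View pics/c5.png

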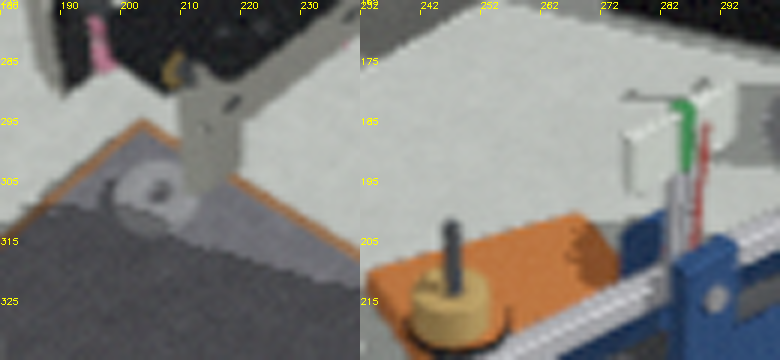

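The brass ring is seated around the post and the pointer is still right of the green band. The steel ring's top is at (205.8,306.8) against a predicted (205.6,305.7).

```bash
python3 -m crank '[[0.7,-0.05,0.3,-0.03,0],[0.7,-0.05,0.6,-0.03,0],[0.7,-0.05,0.73,-0.03,0],[0.7,-0.05,0.73,-0.03,0]]'
python3 f.py 4
```

```text
clock: 10.45
eef_pos: [0.5788, 0.2235, 0.0169]
eef_rot: [-0.705, -0.004, -0.005, 0.709]
contact_force: [-0.6, 0.5, 0.1]
gripper_width: 0.701
t 10.65 F [0.31 0.24 0.52] Fz [-0.6  0.9  1.6  0.1] P [0.5797 0.2241 0.0182] w 0.694
```

```bash
python3 -m crank '[[0.2,-0.03,0.03,-0.01,0],[0.2,-0.03,0.03,-0.01,0],[0.2,-0.03,0.03,-0.01,0],[0.2,-0.03,0.03,-0.01,0],[0.2,-0.03,0.03,-0.01,0],[0.2,-0.03,0.03,-0.01,0],[0.2,-0.03,0.03,-0.01,0],[0.2,-0.03,0.03,-0.01,0],[0.2,-0.03,0.03,-0.01,0],[0.2,-0.03,-0.8,-0.01,0],[0.2,-0.03,-1.8,-0.01,0],[0.2,-0.03,-2.8,-0.01,0],[0.2,-0.03,-3.7,-0.01,0],[0.2,-0.03,-3.7,-0.01,0]]'
python3 f.py 3; python3 st.py
```

```text
clock: 12.05
eef_pos: [0.579, 0.2247, 0.2107]
eef_rot: [-0.702, -0.009, -0.011, 0.712]
contact_force: [1.4, 0.6, -0.2]
gripper_width: 0.327
t 12.2 F [ 0.35  0.13 -0.96] Fz [-0.7 -0.8 -1.3] P [0.5747 0.2217 0.2023] w 0.326
t 12.2 p [0.5747 0.2217 0.2023] yaw -0.13 tilt y [ 0.014   0.0063 -0.9999] F [ 0.28 -0.13 -1.35] w 0.326
```

```bash
python3 -m crank '[[0.2,0.2,0,-0.8,0],[0.2,0.5,0,-1.6,0],[0.2,0.8,0,-2.4,0],[0.2,1.05,0,-3.2,0],[0.2,1.16,0.05,-3.8,0],[0.2,1.16,0.05,-3.93,0],[0.2,1.16,0.05,-3.93,0],[0.2,1.16,0.05,-3.93,0],[0.2,1.16,0.05,-3.93,0]]'
python3 f.py 6
```

```text
clock: 13.1
eef_pos: [0.6317, 0.028, 0.1991]
eef_rot: [-0.704, -0.005, -0.004, 0.71]
contact_force: [-0.2, -0.3, 0.2]
gripper_width: 0.326
t 13.4 F [-0.4  -0.11 -0.46] Fz [-0.  -0.4 -1.2 -0.8 -0.4  0.1] P [0.6322 0.0257 0.1996] w 0.325
```

```bash
python3 -m crank '[[0.2,0.01,0.15,-0.02,0],[0.2,0.01,0.35,-0.02,0],[0.2,0.01,0.47,-0.02,0],[0.2,0.01,0.6,-0.02,0],[0.2,0.01,0.6,-0.02,0]]'
python3 f.py 6
```

```text
clock: 13.9
eef_pos: [0.6323, 0.0247, 0.168]
eef_rot: [-0.705, -0.004, -0.004, 0.709]
contact_force: [-0.9, 0.2, -0.7]
gripper_width: 0.323
t 14.2 F [ 0.03  0.24 -0.43] Fz [-1.1  0.1 -0.9 -0.5 -0.  -0.2] P [0.6334 0.025  0.17  ] w 0.327
```

```bash
python3 -m crank '[[0.2,-0.01,0.1,0,0],[0.2,-0.01,0.2,0,0],[0.2,-0.01,0.2,0,0]]'
python3 f.py 4;  python3 - <<'E'
from h import *
s=cams.get_image("side")["pixels"][:,:,::-1]
cv2.imwrite("pics/c6.png",crop(s,222,165,90,70,7))
E
```

```text
clock: 14.5
eef_pos: [0.6324, 0.0248, 0.1589]
eef_rot: [-0.705, -0.004, -0.005, 0.709]
contact_force: [0.0, -0.8, -0.7]
gripper_width: 0.326
t 14.7 F [-0.07  0.18 -0.39] Fz [-1.1 -0.6  0.1 -0. ] P [0.6332 0.0251 0.16  ] w 0.326
```

View pics/c6.png

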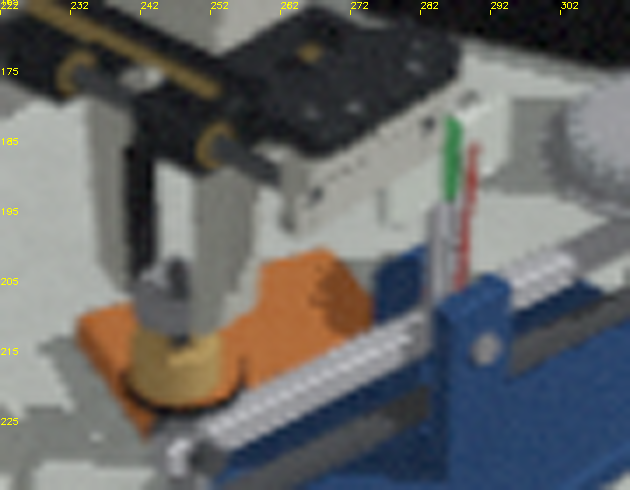

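The post's tip protrudes through the steel ring at about (247,203) and the brass ring is just below it, so this one is threaded too. I'll lower it onto the brass ring.

```bash
python3 -m crank '[[0.2,0,0.1,0,0],[0.2,0,0.2,0,0],[0.2,0,0.28,0,0],[0.2,0,0.32,0,0],[0.2,0,0.32,0,0]]'
python3 f.py 5
```

```text
clock: 15.25
eef_pos: [0.6331, 0.0251, 0.1435]
eef_rot: [-0.705, -0.005, -0.005, 0.709]
contact_force: [-0.8, -0.1, 0.1]
gripper_width: 0.325
t 15.5 F [-0.13 -0.13 -0.11] Fz [-0.  -0.   0.1 -0.6  0.1] P [0.6336 0.0252 0.1443] w 0.327
```

```bash
python3 -m crank '[[0.2,0,0.05,0,0],[0.2,0,0.1,0,0],[0.2,0,0.1,0,0]]'
python3 f.py 6
```

```text
clock: 15.8
eef_pos: [0.6336, 0.0252, 0.1389]
eef_rot: [-0.705, -0.005, -0.006, 0.709]
contact_force: [0.0, -0.8, 0.6]
gripper_width: 0.328
t 16.1 F [-0.2  -0.15  0.  ] Fz [ 0.   0.3 -0.5 -0.2  0.5 -0.1] P [0.6336 0.0252 0.1393] w 0.326
```

```bash
python3 -m crank '[[0.5,0,0,0,0],[0.5,0,0,0,0],[0.5,0,0,0,0],[0.5,0,0,0,0],[0.5,0,0,0,0],[0.5,0,-0.3,0,0],[0.5,0,-0.8,0,0],[0.5,0,-1.4,0,0],[0.5,0,-2.2,0,0],[0.5,0,-2.2,1,0],[0.5,0,-2.2,2,0],[0.5,0,-2.2,2,0],[0.5,0,-2.2,2,0],[0.5,0,-2.2,2,0],[0.5,0,-2.2,2,0],[0.5,0,-2.2,2,0],[0.5,0,-2.2,2,0]]'
python3 f.py 4;  python3 - <<'E'
from h import *
s=np.mean([cams.get_image("side")["pixels"][:,:,::-1].astype(float) for i in range(3)],0).astype(np.uint8)
cv2.imwrite("pics/side7.png",s)
cv2.imwrite("pics/c7.png",crop(s,232,165,70,60,8))
E
```

```text
clock: 17.8
eef_pos: [0.6322, 0.1233, 0.2499]
eef_rot: [-0.705, -0.004, -0.007, 0.709]
contact_force: [-0.7, 0.1, 0.1]
gripper_width: 0.5
t 18.0 F [-0.33 -0.37 -0.25] Fz [-0.9 -0.6  0.7 -0.1] P [0.632  0.1243 0.25  ] w 0.5
```

View pics/c7.png

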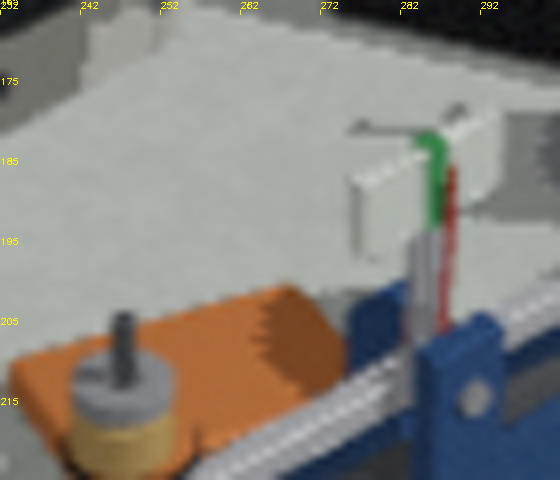

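```bash
python3 - <<'E'
from h import *
a=cv2.imread("pics/side0.png"); b=cv2.imread("pics/side7.png")
for im in (a,b): print(im[196:212,246:248].mean((1,2)).round())
def tm(box,da=a,db=b):
    u0,v0,w,h=box; t=da[v0:v0+h,u0:u0+w]; S=8; t=cv2.resize(t,None,fx=S,fy=S,interpolation=cv2.INTER_CUBIC)
    m=8; r=cv2.resize(db[v0-m:v0+h+m,u0-m:u0+w+m],None,fx=S,fy=S,interpolation=cv2.INTER_CUBIC)
    res=cv2.matchTemplate(r,t,cv2.TM_CCOEFF_NORMED); _,q,_,l=cv2.minMaxLoc(res); return (l[0]/S-m,l[1]/S-m,round(q,3))
print("gear",tm((300,174,34,24)),"post",tm((242,198,10,10)))
for n,p in (("post",[.6325,.025,.177]),("gear",[.6114,-.2351,.12])):
    print(n,proj("side",np.array(p)-[0,0,.013])-proj("side",p))
# red pointer pixels
for im in (a,b):
    f=im.astype(float); m=(f[:,:,2]>1.5*f[:,:,1])&(f[:,:,2]>1.5*f[:,:,0]); m[:,:276]=0;m[:,300:]=0;m[:178]=0;m[210:]=0
    v,u=np.nonzero(m); print("red line",len(u),np.polyfit(v,u,1),"u@186",np.polyval(np.polyfit(v,u,1),186))
E
```

```text
[171. 168. 167. 166. 165. 127.  62.  57.  59.  68.  58.  52.  50.  49.
  52.  49.]
[173. 171. 169. 170. 173. 170. 170. 160.  91.  76.  62.  62.  60.  62.
  65.  64.]
gear (0.125, -2.125, 0.471) post (-0.125, 0.5, 0.86)
post [0.16474701 4.43579415]
gear [-0.29911472  3.91410582]
red line 18 [-1.05872622e-01  3.08996140e+02] u@186 289.30383236834854
red line 16 [-7.67356882e-02  3.02588307e+02] u@186 288.3154689403167
```

The brass and steel rings sit together on the post, with the post tip's upper edge at row 203.65, and the pointer is at the edge of the green. The 2.45 px drop gives a tilt of about 0.055 rad, so the gear weighs about 185 g and a third weight should bring the beam to about 0.12. I'll fetch ring "a".

```bash
python3 -m crank '[[0.7,-0.3,0,1,0],[0.7,-0.6,0,2,0],[0.7,-0.9,0,3,0],[0.7,-1.12,0.7,3.89,0],[0.7,-1.12,1.6,3.89,0],[0.7,-1.12,2.6,3.89,0],[0.7,-1.12,3.6,3.89,0],[0.7,-1.12,4,3.89,0],[0.7,-1.12,4,3.89,0],[0.7,-1.12,4,3.89,0],[0.7,-1.12,4,3.89,0]]'
python3 f.py 5; python3 st.py
```

```text
clock: 19.25
eef_pos: [0.5809, 0.3216, 0.053]
eef_rot: [-0.704, -0.006, -0.007, 0.71]
contact_force: [0.0, 0.3, 0.7]
gripper_width: 0.703
t 19.5 F [ 0.02 -0.1   0.02] Fz [ 0.4  0.3 -0.4 -0.  -0.1] P [0.58   0.3207 0.0518] w 0.7
t 19.5 p [0.58   0.3207 0.0518] yaw -0.08 tilt y [ 0.0176  0.0077 -0.9998] F [-0.36  0.17 -0.12] w 0.7
```

```bash
python3 -m crank '[[0.7,-0.06,0.3,-0.03,0],[0.7,-0.07,0.5,-0.03,0],[0.7,-0.07,0.67,-0.03,0],[0.7,-0.07,0.67,-0.03,0]]'
python3 f.py 4
```

```text
clock: 19.9
eef_pos: [0.5763, 0.3188, 0.0168]
eef_rot: [-0.705, -0.005, -0.006, 0.709]
contact_force: [0.7, 0.3, -0.6]
gripper_width: 0.701
t 20.1 F [ 0.25  0.37 -0.03] Fz [ 0.2  0.2 -0.6  0. ] P [0.5775 0.3198 0.0187] w 0.699
```

```bash
python3 -m crank '[[0.2,-0.02,0.04,-0.02,0],[0.2,-0.02,0.04,-0.02,0],[0.2,-0.02,0.04,-0.02,0],[0.2,-0.02,0.04,-0.02,0],[0.2,-0.02,0.04,-0.02,0],[0.2,-0.02,0.04,-0.02,0],[0.2,-0.02,0.04,-0.02,0],[0.2,-0.02,0.04,-0.02,0],[0.2,-0.02,0.04,-0.02,0],[0.2,-0.02,-0.8,-0.02,0],[0.2,-0.02,-1.8,-0.02,0],[0.2,-0.02,-2.8,-0.02,0],[0.2,-0.02,-3.6,-0.02,0],[0.2,-0.02,-3.6,-0.02,0],[0.2,-0.02,-3.6,-0.02,0]]'
python3 f.py 4; python3 st.py
```

```text
clock: 21.6
eef_pos: [0.5732, 0.3173, 0.1994]
eef_rot: [-0.704, -0.006, -0.008, 0.71]
contact_force: [0.1, -0.3, -2.0]
gripper_width: 0.326
t 21.8 F [-0.44 -0.07 -0.84] Fz [-1.2 -1.2 -0.1 -0.9] P [0.5722 0.3164 0.1963] w 0.324
t 21.8 p [0.5722 0.3164 0.1963] yaw -0.09 tilt y [ 0.0147  0.0059 -0.9999] F [-0.63 -0.21 -0.88] w 0.324
```

```bash
python3 -m crank '[[0.2,0.2,-0.1,-0.9,0],[0.2,0.4,-0.1,-1.8,0],[0.2,0.6,-0.1,-2.7,0],[0.2,0.8,-0.1,-3.6,0],[0.2,1.0,-0.1,-4.5,0],[0.2,1.15,-0.05,-5.3,0],[0.2,1.22,-0.05,-5.83,0],[0.2,1.22,-0.05,-5.83,0],[0.2,1.22,-0.05,-5.83,0],[0.2,1.22,-0.05,-5.83,0],[0.2,1.22,-0.05,-5.83,0]]'
python3 f.py 7; python3 st.py
```

```text
clock: 22.9
eef_pos: [0.6324, 0.0274, 0.1978]
eef_rot: [-0.705, -0.006, -0.004, 0.71]
contact_force: [0.7, -0.5, -0.4]
gripper_width: 0.325
t 23.25 F [ 0.06  0.22 -0.5 ] Fz [-0.3 -0.6 -0.2 -0.5 -1.  -0.5 -0.5] P [0.6327 0.0251 0.198 ] w 0.326
t 23.25 p [0.6327 0.0251 0.198 ] yaw -0.06 tilt y [ 0.0147  0.0058 -0.9999] F [ 1.3  -0.26 -0.49] w 0.326
```

```bash
python3 -m crank '[[0.2,0,0.15,0,0],[0.2,0,0.3,0,0],[0.2,0,0.45,0,0],[0.2,0,0.6,0,0],[0.2,0,0.7,0,0],[0.2,0,0.7,0,0]]'
python3 f.py 3;  python3 - <<'E'
from h import *
s=np.mean([cams.get_image("side")["pixels"][:,:,::-1].astype(float) for i in range(3)],0).astype(np.uint8)
cv2.imwrite("pics/c8.png",crop(s,227,165,80,60,8))
E
```

```text
clock: 23.85
eef_pos: [0.6326, 0.0252, 0.1618]
eef_rot: [-0.705, -0.004, -0.005, 0.709]
contact_force: [-0.2, 0.3, 0.1]
gripper_width: 0.325
t 24.0 F [-0.12  0.07 -0.52] Fz [-0.4 -0.3 -0.8] P [0.6335 0.0254 0.1633] w 0.326
```

View pics/c8.png

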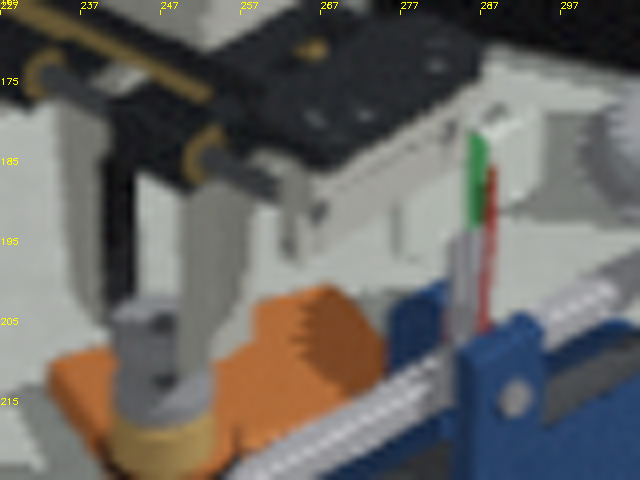

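The ring is round the post: the dark tip shows in the hole at about (247,205) and the post is visible below it at (247,212). The pointer hasn't moved, so nothing is being pushed down. I'll lower it fully.

```bash
python3 -m crank '[[0.2,0,0.1,0,0],[0.2,0,0.2,0,0],[0.2,0,0.3,0,0],[0.2,0,0.4,0,0],[0.2,0,0.48,0,0],[0.2,0,0.48,0,0],[0.2,0,0.48,0,0]]'
python3 f.py 5;  python3 - <<'E'
from h import *
s=np.mean([cams.get_image("side")["pixels"][:,:,::-1].astype(float) for i in range(3)],0).astype(np.uint8)
cv2.imwrite("pics/c9.png",crop(s,227,165,80,60,8))
E
```

```text
clock: 24.85
eef_pos: [0.6337, 0.0255, 0.1393]
eef_rot: [-0.705, -0.005, -0.006, 0.709]
contact_force: [-0.3, 0.8, 0.4]
gripper_width: 0.328
t 25.1 F [-0.21 -0.09  0.3 ] Fz [ 0.9  0.5  0.1  0.  -0. ] P [0.634  0.0256 0.1397] w 0.323
```

View pics/c9.png

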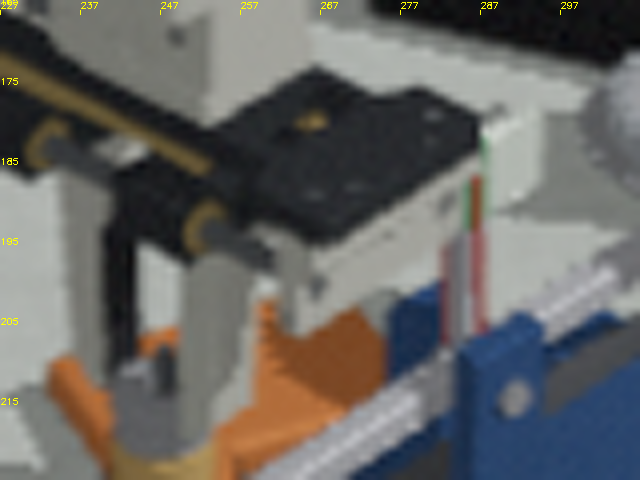

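All three rings are stacked, the post tip stands out at (247,210) and the pointer lies over the green. I'll release, retreat and check.

View pics/c10.png

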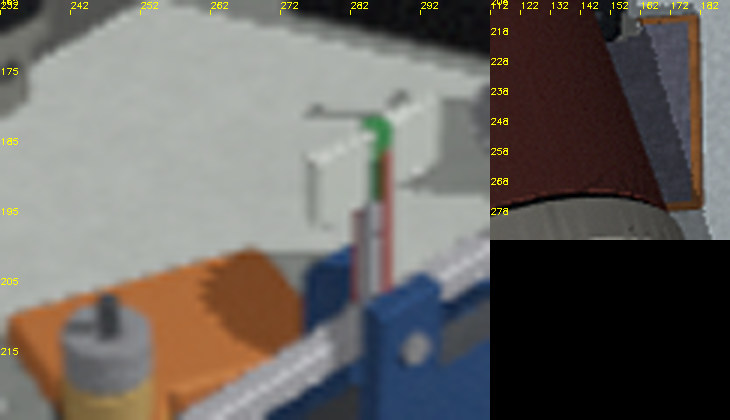

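The post tip's edge settled at row 206.2 in two identical readings. That is 5.0 px below the start, or about 0.113 rad, and the pointer is on the green. The gripper is clear of everything.

```bash
python3 -c "
from bench import bot; print(bot.finish_job())"
```

```text
the job is handed in; nothing more can be done
None
```

The gear wheel is balanced by 200 g: the 100 g brass ring and two 50 g steel rings, all threaded on the post. I handed the job in at about 28 s on the robot's clock, and it reported no verdict.

**Placing:** Each ring was lowered until it sat on the foot or on the ring below before I let go. Side-camera crops showed each hole over the post on the way down. I felt no hard contact; averaged forces while lowering stayed within about 1.5 N.

**Weighing:** With 150 g on, the beam read about 0.055 rad, right at the edge of the band, which puts the gear at about 185 g. I added the third weight for that reason. The last check gave about 0.11 rad, steady over two readings, with the pointer on the green band.

**Limits of the checks:**
- The tilt is a camera estimate from how far the post tip dropped, good to about 0.005 rad.
- In the last top picture the arm hid most of the board, so I could not see the unused third 50 g ring. I never went near it.
- I did not look at the other desk objects again at the end.
- Force readings were noisy by about 0.7 N, so I relied on the pictures to confirm threading and seating.
- One needless script line printed "invalid input", and the arm did not move.

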